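Centre the power board on the preheater stage and clamp it

ROBOT

A 6-joint arm with a two-finger parallel gripper is mounted at the origin on the work surface. World frame = base frame: x ahead of the robot, y to its left, z up, the work surface at z = 0. Lengths are in mm, angles in rad, forces in N, time in s.
With the tool pointing down it reaches from about 375 to 975 mm from the base axis. Payload 3.8 kg.
Tool frame: the origin (TCP) lies midway between the tips of the shut fingers; the grasp point (between the pads) lies env.pinch_z behind it (env.pinch_z is the distance from the TCP to the grasp point, in mm); y points along the fingers, x is the direction in which the jaws open and shut, and the axes are right-handed (so a half turn about y gives the same grasp; the last joint's range is limited). The gripper opens to 85 mm and grips with 20 to 120 N. Pads are 22 mm wide; open, the fingers measure 114 mm over their backs; the gripper's body (76 mm by 85 mm) begins 54 mm behind the grasp point. The pads swing forward as they close: fully open they stand 13 mm farther back than shut.
Start: joints at [1.155, 0.264, 1.604, -0, 1.274, -0.037], TCP at [249.616, 627.144, 231.28] pointing down, gripper open.
Joint ranges: [-2.63, 2.63], [-0.94, 2.18], [0.31, 2.57], [-1.31, 4.45], [0, 2.66], [-2.55, 2.55]. Speed limits (rad/s): [2.57, 2.57, 3.14, 3.14, 3.14, 3.14].

INTERFACE

Orientations are given as a 3x3 rotation matrix whose columns are the frame's x, y, z axes.
In Python, from bench import status, cams, env gives the robot as it stands. The module is installed in compiled form; this text tells all that it offers.
- The arm moves only by the tool servo_tool, never from a script. Its argument "plan" is a list that holds one entry, the list of rows, each a list of 5 numbers: the shift along the world's x, y, z as a fraction of full scale, then the turn about the world's z as a fraction of full scale, then the opening, from 0 (shut) to 1 (fully open). A call has 1 to 5 rows; each row is the pose to reach, as a shift and turn from the pose measured when the call began, turning the shorter way round; what a row does not reach only later rows make up. Full scale, the value 1, is 60 cm for a shift and 360 degrees for a turn. A row lasts 1/10 s, in which the tool goes at most 50 mm and 8.59 degrees, less where a joint would pass 70% of its speed; a pose out of reach is approached as far as the arm can. A call with a number of a shift or a turn outside -1 to 1 is refused whole. A call with a gripper value outside its range is refused whole. The fingers move at their own pace and stop on an object; the grip force is fixed at half the most. Time passes only in rows, so rows that repeat a pose let the fingers close. It gives the time, the measured TCP pose, the force and the opening at its end, in the units of the state.
- status.sense(): the state, without advancing time (a new reading comes with each control period).
- cams.snapshot(name): name is "side" or "top" or "wrist"; returns the picture (420x560x3 uint8, red, green, blue); there is no depth.
- cams.camera_model(name): a dict with "camera_matrix" (3x3 intrinsics, pixels), "dist_coeffs" ([k1, k2, p1, p2, k3] as OpenCV has them; the pictures are not rectified), "world_to_cam" (4x4, takes a point from world to camera coordinates); the wrist camera has in their place "T_tool_cam" (4x4, takes a point from camera to tool coordinates, whose origin is the TCP and whose axes are the tool frame's). Camera axes: x right, y down, z forward; pixel columns grow to the right and rows downward; lengths in mm; the calibration is good to about 2 mm. A picture is of the moment at which its call begins: read the wrist's pose just before it. camera_model takes no time and is no camera call.
- env.close_job(): hands the job in, once; it reports no verdict.
The state is a dict: "time": time; "joints": joint angles; "joint_vel": joint speeds; "effort": joint torques, N m; "ee_pos": TCP position; "tool_rot": TCP orientation; "wrist_force": force on the tool from outside, world axes, zero at the start; "torque": the same for the moment, N m; "grip_width": finger opening in mm.
Only numpy, scipy, OpenCV 4.12 (cv2) and the standard library are available. Lean on these libraries where they do the work, as an engineer would, in place of code of your own. Each camera call takes 0.05 s, during which the arm holds its last target.

TASK

Get the power board ready for preheating: slide it to the middle of the hot plate, half-way between the two end stops of the back rail, and bring the clamp bar up so that the board sits square and snug between the bar and the back rail. Snug is enough, do not force it; leave the tweezers, the small board and the tip cleaner lying where they are.

Things in the scene. Friction and masses are not known exactly. Their poses are not given: they have to be found in the camera images.
- stage: Preheating stage, fixed: grey housing 280 x 330 mm with a flat aluminium hot plate, its top 66 mm above the bench, bare from x = -125 mm to the back rail and to y = +-158 mm. Origin under its centre at bench height; x points to the back rail (away from the robot), y along it, z up. Behind the rail a deck 62 mm high carries the tweezers.
- rail_mid (a point): Middle of the back rail's inner face, at plate height: stage x = +85 mm, y = 0, half-way between the end stops, marked by the long tick of the rule on the rail. The rail is a straight aluminium bar along y, 16 mm high above the plate.
- stop_left (a point): Middle of the inner face of the left end stop (stage y = +145 mm), 10 mm above the plate: a steel block at the end of the back rail, covering stage x = 63 to 85 mm, 14 mm thick, 20 mm high.
- stop_right (a point): The same on the right end stop (stage y = -145 mm).
- clamp_bar (a joint): Travel of the clamp bar towards the back rail, m: 0 fully open, 0.105 at its end; 0.095 when snug on the 75 mm deep board. Straight aluminium bar along y, 18 mm thick, 352 mm long, top 14.5 mm above the plate, always parallel to the rail; its back face, which meets the board, is at stage x = -0.085 + travel. It slides with about 2 N of friction and stays where it is left.
- bar_knob (a point): Centre of the black thumb knob on the middle of the clamp bar: upright cylinder 22 mm across, from 20.5 to 40.5 mm above the plate (point half-way up), on the bar's centre line, 9 mm nearer the robot than its back face. Only a handle to push or pinch: it does not turn.
- board_mid (a point): Centre of the power board's slab, 5 mm above the plate. Aluminium slab 75 mm (its x) by 100 mm (its y), 10 mm thick; on it a green circuit board 2 mm thick with transformer, two cans and terminal block up to 34 mm above the plate, 10 mm or more inside the edges. 0.2 to 0.45 kg; its friction on the plate varies. It starts left or right of the middle, turned up to 0.2 rad.
- tweezers: Loose steel tweezers, about 117 mm long, 18 mm wide and 6 mm high, lying along y on the deck behind the back rail. To be left alone.
- small_board: Loose small circuit board, 50 x 70 mm, 12 mm high, on the bench left of the stage. To be left alone.
- tip_cleaner: Loose blue tip cleaner with brass wool, 80 mm across, 45 mm high, on the bench right of the stage. To be left alone.
Things that resemble listed ones, but are neither listed nor needed, are in the scene too. Of the things that look like the part that bears board_mid, the largest one is meant.

How it is judged (in metres and radians):
At the end, for the whole second after the job is handed in: The board lies flat on the plate at rest, its centre within 6 mm of half-way between the end stops, square to the rail within 0.05 rad, its far edge within about 4 mm of the back rail, and the clamp bar within about 3.5 mm of fully snug on it (travel 0.0915 to 0.099) (y of board_mid in the frame of stage between -0.006 and 0.006 m and x of board_mid in the frame of stage between 0.0435 and 0.051 m and z of board_mid in the frame of stage below 0.075 m and angle between board_mid's own z axis and vertical below 0.05 rad and angle between the x axis of board_mid and the x axis of stage, either way round below 0.05 rad and value of joint clamp_bar between 0.0915 and 0.099 m and linear speed of board below 0.01 m/s); the robot touches nothing.
It fails at once if the board is squeezed with more than 60 N by the clamp bar (contact force between clamp_bar and board above 60 N).
It fails at once if the tweezers, the small board or the tip cleaner is moved by more than 20 mm (distance of any of tweezers, small_board, tip_cleaner from where it was at the start of the episode above 0.02 m).
It also fails if it takes over 48 s, if anything falls off the work surface, if the arm or the gripper's body presses on something with over 40 N, if the wrist force passes 120 N, or if a joint passes its speed limit or range.

## Working session

There is one attempt and no reset: what is moved stays moved. The work goes in short steps, Python scripts to look and compute and a tool call to move; the robot and the scene stay as the last step left them, time stands still between calls to the robot, and variables do not carry over. Pictures are saved under pics/ and viewed, and the job is handed in when it is done.

Besides the shell and the picture viewer there is one more tool, called after ">>>" as a command line: name --argument value ..., lists and objects as JSON in quotes. servo_tool: Moves the arm, as the interface text tells. Its arguments: {"type":"object","properties":{"plan":{"type":"array"}},"required":["plan"]}

```bash
mkdir -p pics; python3 - <<'E'
from bench import status,cams,env
import cv2
s=status.sense();print(s['time'],s['ee_pos'],s['tool_rot'],s['grip_width'],env.pinch_z)
for n in ['side','top','wrist']:
    cv2.imwrite(f'pics/{n}0.png',cams.snapshot(n)[:,:,::-1]);print(n,cams.camera_model(n))
print(status.sense()['time'])
E
```

```text
0.0 [249.3313838  626.47696674 229.975215  ] [[ 3.69839769e-01 -8.93762791e-04 -9.29095122e-01]
 [ 9.29092929e-01 -2.02077747e-03  3.69840839e-01]
 [-2.20804447e-03 -9.99997559e-01  8.30248170e-05]] 85.4959670424894 18.700000000000003
side {'camera_matrix': array([[440.82485769,   0.        , 277.14577883],
       [  0.        , 440.82485769, 212.79219153],
       [  0.        ,   0.        ,   1.        ]]), 'dist_coeffs': array([-0.02832534,  0.        ,  0.        ,  0.        ,  0.        ]), 'world_to_cam': array([[ 8.45423935e-01, -5.34055339e-01,  6.57767921e-03,
        -4.35226337e+02],
       [-2.96212805e-01, -4.79089620e-01, -8.26275444e-01,
         2.28807429e+02],
       [ 4.44428110e-01,  6.96604644e-01, -5.63227862e-01,
         1.07488138e+03],
       [ 0.00000000e+00,  0.00000000e+00,  0.00000000e+00,
         1.00000000e+00]])}
top {'camera_matrix': array([[441.91678574,   0.        , 277.96075329],
       [  0.        , 441.91678574, 210.01453676],
       [  0.        ,   0.        ,   1.        ]]), 'dist_coeffs': array([-0.07392227,  0.        ,  0.        ,  0
[... 307 characters left out ...]
.00000000e+00,  0.00000000e+00,  0.00000000e+00,
         1.00000000e+00]])}
wrist {'camera_matrix': array([[329.44473585,   0.        , 276.5975694 ],
       [  0.        , 329.44473585, 209.66254113],
       [  0.        ,   0.        ,   1.        ]]), 'dist_coeffs': array([0.01064254, 0.        , 0.        , 0.        , 0.        ]), 'T_tool_cam': array([[ 9.99999918e-01,  1.30304636e-04,  3.83121295e-04,
         7.58684181e-01],
       [-3.21424987e-04, -3.19435132e-01,  9.47608091e-01,
        -1.42661398e+02],
       [ 2.45860129e-04, -9.47608136e-01, -3.19435064e-01,
         8.26485422e+01],
       [ 0.00000000e+00,  0.00000000e+00,  0.00000000e+00,
         1.00000000e+00]])}
0.15
```

View pics/side0.png

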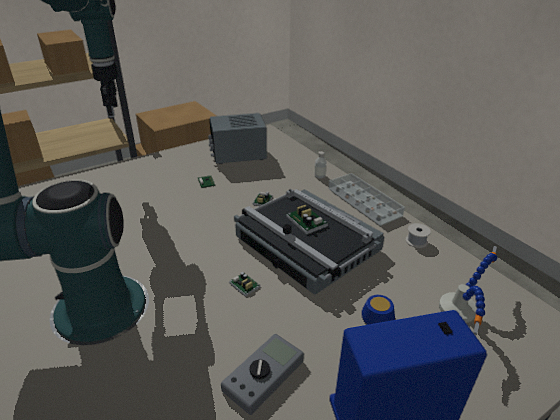

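View pics/top0.png

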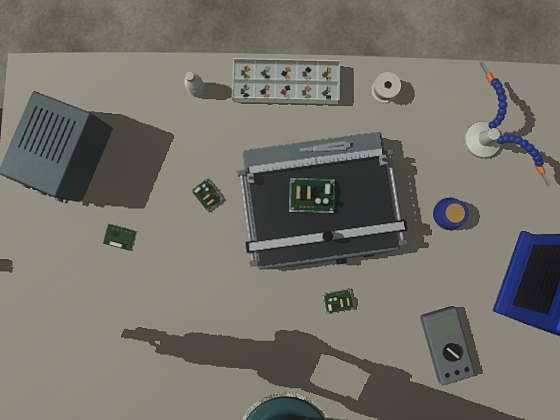

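View pics/wrist0.png

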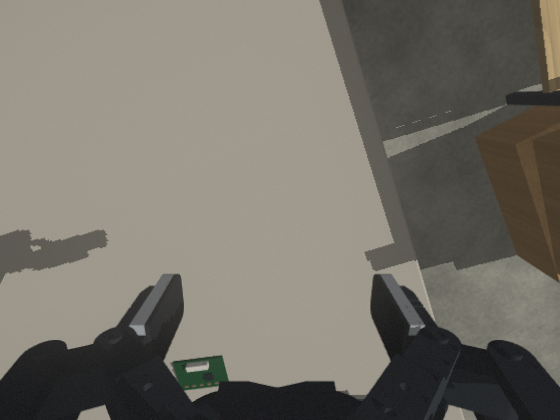

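```bash
python3 - <<'E'
import cv2
a=cv2.imread('pics/top0.png')[120:280,225:425];cv2.imwrite('pics/top0c.png',cv2.resize(a,(800,640),interpolation=cv2.INTER_CUBIC)[:600])
a=cv2.imread('pics/side0.png')[180:300,225:395];cv2.imwrite('pics/side0c.png',cv2.resize(a,None,fx=4.7,fy=4.7,interpolation=cv2.INTER_CUBIC))
E
```

```text
(no output)
```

View pics/top0c.png

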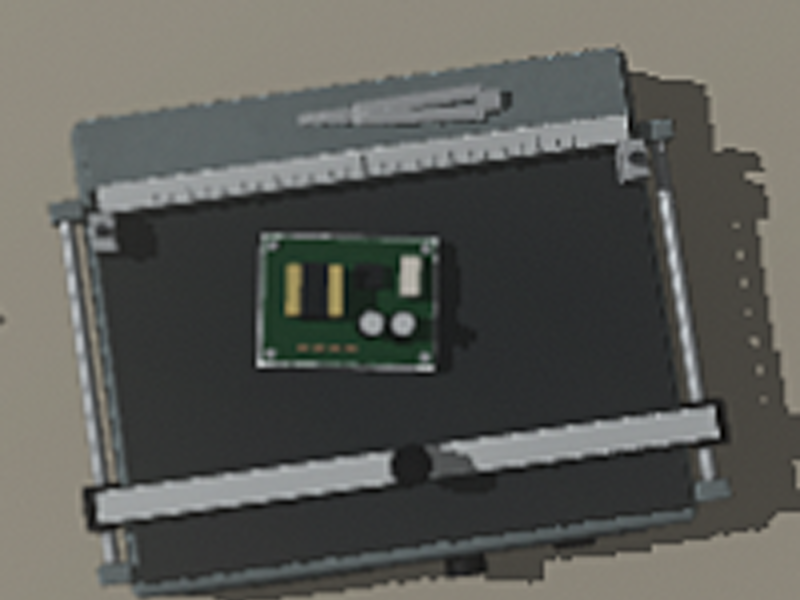

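View pics/side0c.png

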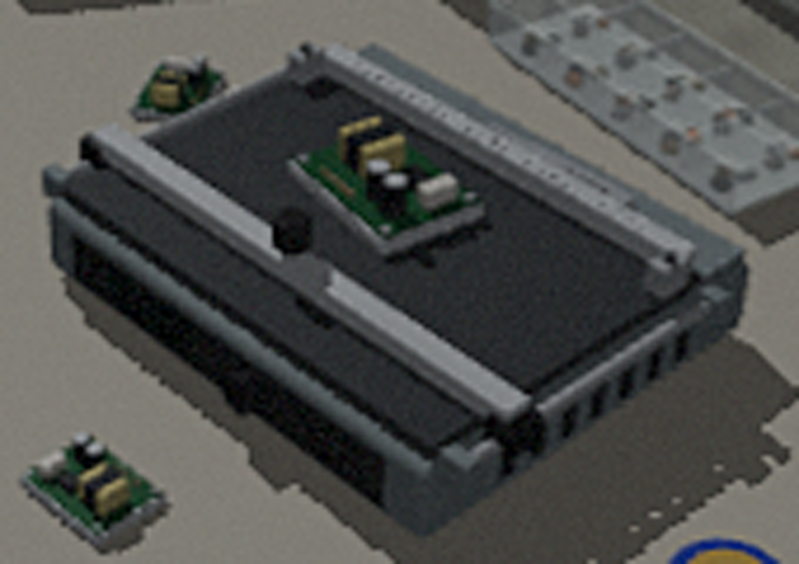

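```bash
cat > h.py <<'E'
import numpy as np,cv2
from bench import cams,status
def model(n,s=None):
    m=cams.camera_model(n);K=m['camera_matrix'];d=m['dist_coeffs']
    if n=='wrist':
        T=np.eye(4);T[:3,:3]=s['tool_rot'];T[:3,3]=s['ee_pos'];W=np.linalg.inv(T@m['T_tool_cam'])
    else: W=m['world_to_cam']
    return K,d,W
def ray(M,p):
    K,d,W=M;q=cv2.undistortPoints(np.array([[p]],float),K,d)[0,0]
    C=np.linalg.inv(W);v=C[:3,:3]@np.array([q[0],q[1],1]);return C[:3,3],v
def onz(M,p,z):
    c,v=ray(M,p);return c+v*(z-c[2])/v[2]
def tri(*mp):
    A=np.zeros((3,3));b=np.zeros(3);R=[]
    for M,p in mp:
        c,v=ray(M,p);v=v/np.linalg.norm(v);P=np.eye(3)-np.outer(v,v);A+=P;b+=P@c;R.append((c,P))
    x=np.linalg.solve(A,b);return x,[round(float(np.linalg.norm(P@(x-c))),1) for c,P in R]
def proj(M,x):
    K,d,W=M;return cv2.projectPoints(np.array(x,float).reshape(-1,1,3),W[:3,:3],W[:3,3],K,d)[0][:,0]
E
python3 - <<'E'
from h import *
np.set_printoptions(precision=1,suppress=True)
T=model('top');S=model('side')
t=lambda u,v:(225+(u+.5)/4-.5,120+(v+.5)/4-.5)
s=lambda u,v:(225+(u+.5)/4.7-.5,180+(v+.5)/4.7-.5)
print('knob tri',tri((T,t(411,462)),(S,s(292,215))))
for a,b in [((438,238),(485,211)),((434,372),(388,253)),((258,366),(290,157))]:
    print('board',tri((T,t(*a)),(S,s(*b))),onz(T,t(*a),76)[:2],onz(S,s(*b),76)[:2])
print('board tl',onz(T,t(263,234),76))
print('tick',onz(T,t(362,165),82))
print('knob',onz(T,t(411,462),106.5))
for p in [(105,210),(630,148)]: print('rail inner',onz(T,t(*p),82))
for p in [(97,525),(97,488),(718,402),(718,438)]: print('bar',onz(T,t(*p),80.5))
E
```

```text
knob tri (array([493.1, -81.2, 106.7]), [0.1, 0.1])
board (array([621.5, -97.9,  70.9]), [0.1, 0.1]) [621.  -97.4] [ 616.8 -103.3]
board (array([547. , -98.4,  69. ]), [2.2, 2.2]) [544.7 -96.4] [ 543.4 -106.7]
board (array([546.2,   2.6,  78.8]), [0.9, 0.9]) [545.6   3. ] [549.2   5.6]
board tl [620.8   2.   76. ]
tick [660.7 -53.1  82. ]
knob [493.2 -81.3 106.5]
rail inner [631.5  91.7  82. ]
rail inner [ 674.5 -205.2   82. ]
bar [453.9  91.   80.5]
bar [474.5  91.6  80.5]
bar [ 531.4 -256.6   80.5]
bar [ 511.1 -256.7   80.5]
```

The power board is the largest green board with components, on the plate at top (313,195). The look-alikes at (207,195), (341,301) and (119,237) are small and lie on the bench. The enlarged crop and the measured size of about 100 x 75 mm confirm this. Next I move the wrist camera over the stage.

>>> servo_tool --plan '[[[0.535,-1,0.05,-0.19,1],[0.535,-1,0.05,-0.19,1],[0.535,-1,0.05,-0.19,1],[0.535,-1,0.05,-0.19,1],[0.535,-1,0.05,-0.19,1]]]'

```text
time: 0.65
ee_pos: [367.7, 404.9, 241.7]
tool_rot: [[0.906, -0.001, -0.423], [0.423, -0.001, 0.906], [-0.001, -1.0, 0.0]]
wrist_force: [1.0, 0.7, 0.0]
grip_width: 85.5
```

>>> servo_tool --plan '[[[0.34,-0.7,0.03,-0.068,1],[0.34,-0.7,0.03,-0.068,1],[0.34,-0.7,0.03,-0.068,1],[0.34,-0.7,0.03,-0.068,1],[0.34,-0.7,0.03,-0.068,1]]]'

```text
time: 1.15
ee_pos: [476.5, 180.0, 251.3]
tool_rot: [[1.0, -0.001, -0.009], [0.009, 0.0, 1.0], [-0.001, -1.0, 0.0]]
wrist_force: [0.8, 0.7, 0.4]
grip_width: 85.1
```

>>> servo_tool --plan '[[[0.15,-0.35,0.03,0,1],[0.15,-0.35,0.03,0,1],[0.15,-0.35,0.03,0,1],[0.15,-0.35,0.03,0,1],[0.15,-0.35,0.03,0,1]]]'

```text
time: 1.65
ee_pos: [567.3, -33.3, 269.4]
tool_rot: [[1.0, -0.001, -0.007], [0.007, -0.001, 1.0], [-0.001, -1.0, -0.001]]
wrist_force: [0.9, 1.0, 0.4]
grip_width: 85.6
```

```bash
cat > snap.py <<'E'
import sys,pickle,cv2
from bench import cams,status
n,k=sys.argv[1:3]
s=status.sense();im=cams.snapshot(n)[:,:,::-1]
pickle.dump(s,open(f'pics/{n}{k}.pkl','wb'));cv2.imwrite(f'pics/{n}{k}.png',im);print(s['time'],s['ee_pos'],s['grip_width'])
E
python3 snap.py wrist 1
```

```text
1.65 [567.25486107 -33.34556083 269.44168005] 85.60639718908351
```

View pics/wrist1.png

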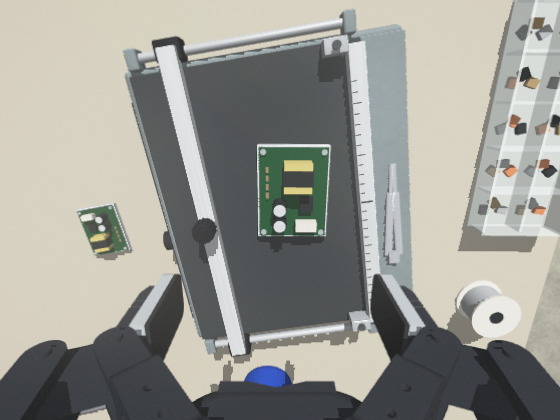

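>>> servo_tool --plan '[[[0.03,-0.1,-0.05,0.025,1],[0.03,-0.1,-0.05,0.025,1],[0.03,-0.1,-0.05,0.025,1],[0.03,-0.1,-0.05,0.025,1]]]'

```text
time: 2.1
ee_pos: [586.3, -96.5, 238.9]
tool_rot: [[0.987, -0.0, -0.16], [0.16, -0.003, 0.987], [-0.001, -1.0, -0.003]]
wrist_force: [0.7, 0.7, -0.2]
grip_width: 85.4
```

```bash
python3 snap.py wrist 2
python3 - <<'E'
import cv2
a=cv2.imread('pics/wrist1.png')[20:350,120:420];cv2.imwrite('pics/w1a.png',cv2.resize(a[:165],None,fx=2.6,fy=2.6,interpolation=cv2.INTER_CUBIC));cv2.imwrite('pics/w1b.png',cv2.resize(a[165:],None,fx=2.6,fy=2.6,interpolation=cv2.INTER_CUBIC))
E
```

```text
2.1 [586.30901138 -96.5292834  238.90604932] 85.36399268881138
```

View pics/wrist2.png

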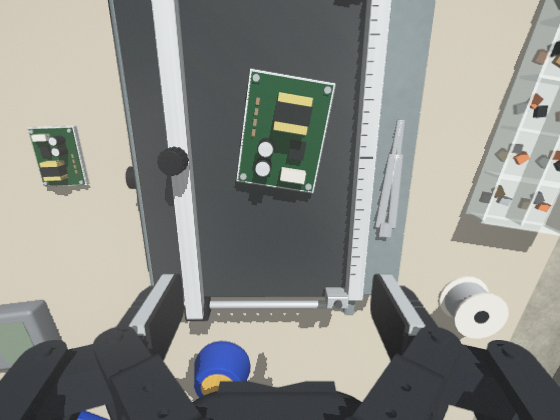

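View pics/w1a.png

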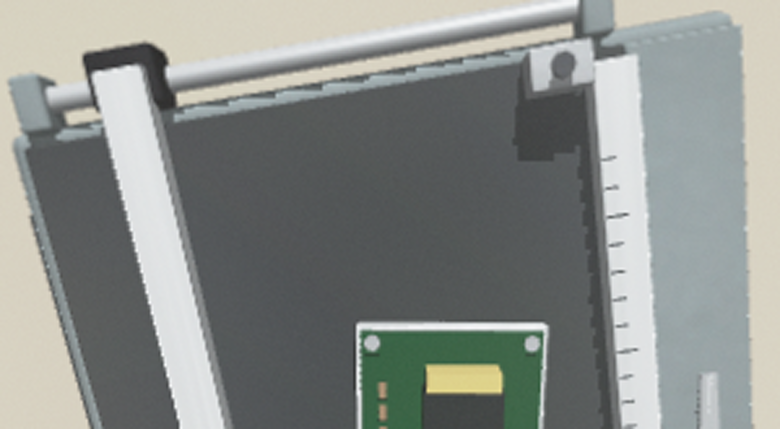

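View pics/w1b.png

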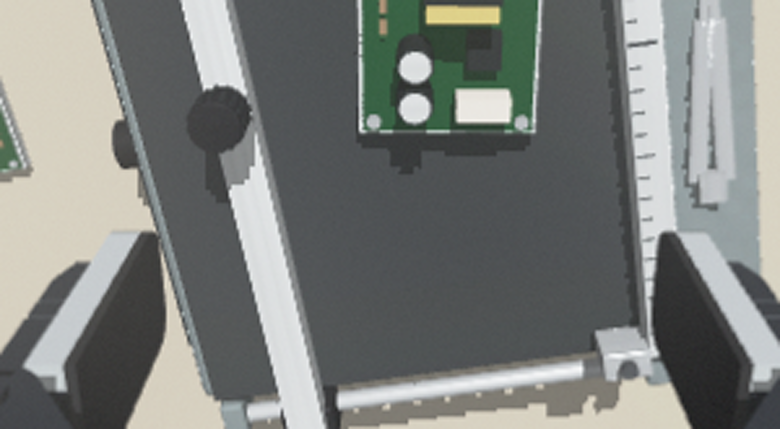

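```bash
python3 - <<'E'
import cv2
a=cv2.imread('pics/wrist2.png')
cv2.imwrite('pics/w2a.png',cv2.resize(a[60:210,220:390],None,fx=4,fy=4,interpolation=cv2.INTER_CUBIC))
cv2.imwrite('pics/w2b.png',cv2.resize(a[140:330,150:370],None,fx=3,fy=3,interpolation=cv2.INTER_CUBIC))
E
```

```text
(no output)
```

View pics/w2a.png

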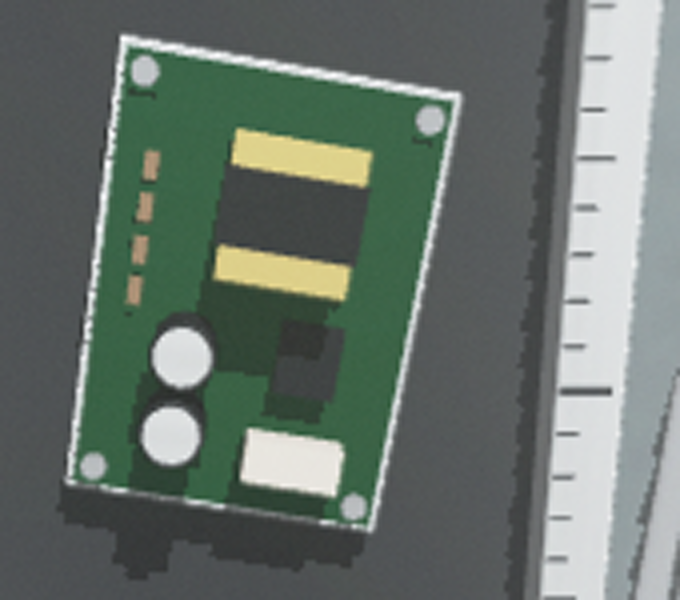

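View pics/w2b.png

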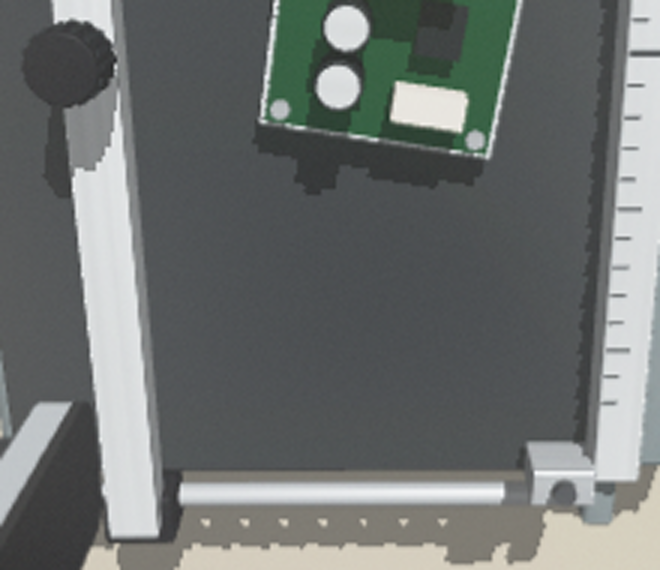

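```bash
cat > fit.py <<'E'
from h import *
import pickle
np.set_printoptions(precision=1,suppress=True)
s1=pickle.load(open('pics/wrist1.pkl','rb'));s2=pickle.load(open('pics/wrist2.pkl','rb'))
W1=model('wrist',s1);W2=model('wrist',s2)
a=lambda u,v:(120+(u+.5)/2.6-.5,20+(v+.5)/2.6-.5)
b=lambda u,v:(120+(u+.5)/2.6-.5,185+(v+.5)/2.6-.5)
c=lambda u,v:(220+(u+.5)/4-.5,60+(v+.5)/4-.5)
d=lambda u,v:(150+(u+.5)/3-.5,140+(v+.5)/3-.5)
B=[]
for p,q in [(a(357,323),c(121,36)),(a(548,324),c(462,94)),(b(535,133),c(373,531)),(b(361,132),c(67,484))]:
    x,r=tri((W1,p),(W2,q));print('board',x,r,onz(W1,p,76)[:2],onz(W2,q,76)[:2]);B.append((onz(W1,p,76)+onz(W2,q,76))/2)
B=np.array(B);print('centre',B.mean(0));
u=(B[0]+B[1]-B[2]-B[3]);u2=B[1]+B[2]-B[0]-B[3];print('yaw',np.arctan2(-u[0],u[1]),np.arctan2(u2[1],u2[0]),np.linalg.norm(u)/2,np.linalg.norm(u2)/2)
print('tick',tri((W1,b(628,46)),(W2,c(560,391))))
print('knob',tri((W1,b(219,118)),(W2,d(67,60))))
r=[onz(W1,a(595,62),82),onz(W1,b(648,325),82),onz(W2,c(585,0),82),onz(W2,d(590,470),82)]
print(np.array(r))
for i in (0,2): 
  e=r[i]-r[i+1];print('rail yaw',np.arctan2(-e[0],e[1]))
# bar back top edge
r=[onz(W1,a(148,67),80.5),onz(W1,b(315,400),80.5),onz(W2,d(115,0),80.5),onz(W2,d(160,530),80.5)]
print(np.array(r))
for i in (0,2): 
  e=r[i]-r[i+1];print('bar yaw',np.arctan2(-e[0],e[1]))
print('Rstop in bottom',onz(W1,b(598,333),66),onz(W2,d(528,443),66))
print('Rstop top edge',onz(W1,b(600,358),86),onz(W2,d(530,475),86))
print('Lstop bottom/top',onz(W1,a(532,97),66),onz(W1,a(532,85),86))
E
python3 fit.py
```

```text
board [546.5   5.5  71.4] [0.3, 0.3] [547.1   6.1] [546.6   5.2]
board [621.6   5.8  72.2] [0.1, 0.1] [621.1   6.3] [620.9   5.5]
board [621.2 -93.4  77. ] [0.2, 0.2] [621.6 -93.8] [621.1 -93.7]
board [547.4 -93.9  76.4] [0.2, 0.2] [547.6 -94. ] [547.1 -94. ]
centre [584.1 -44.   76. ]
yaw 0.004277908147734226 0.003439704269597992 99.6603953384659 74.09712352718581
tick (array([655.8, -52.8,  82.2]), [0.2, 0.2])
knob (array([493. , -78. , 100.6]), [0.4, 0.4])
[[ 631.    96.8   82. ]
 [ 676.7 -185.    82. ]
 [ 641.1   26.9   82. ]
 [ 677.1 -197.9   82. ]]
rail yaw 0.16106348146297828
rail yaw 0.1588456649905534
[[ 475.5   94.3   80.5]
 [ 524.8 -228.9   80.5]
 [ 500.   -62.3   80.5]
 [ 530.2 -248.4   80.5]]
bar yaw 0.1513243413026481
bar yaw 0.16101614253612231
Rstop in bottom [ 658.7 -201.1   66. ] [ 657.7 -200.2   66. ]
Rstop top edge [ 655.4 -199.9   86. ] [ 655.7 -200.8   86. ]
Lstop bottom/top [611.8  87.4  66. ] [609.  89.  86.]
```

Wrist-camera results:

| Item | Value |
|---|---|
| Stage yaw | about 0.159 rad |
| Rail inner face | 638 mm along the stage x axis |
| Middle, from stops / tick / knob | -155.5 / -155.7 / -154.9 mm |
| Board centre | world (584.1, -44.0), which is stage (+17, +20) |
| Board yaw | 0.004 rad world |
| Clamp bar travel | about 0.016 m |

Board corner heights triangulate to 71–77 mm against a true 76, and the sides to 99.7 x 74.1 mm, so they fit the description.

>>> servo_tool --plan '[[[-0.0037,0.0875,-0.1,-0.025,1],[-0.0037,0.0875,-0.2,-0.025,1],[-0.0037,0.0875,-0.215,-0.025,1],[-0.0037,0.0875,-0.215,-0.025,1],[-0.0037,0.0875,-0.215,-0.025,1]]]'

```text
time: 2.65
ee_pos: [584.1, -42.4, 111.1]
tool_rot: [[1.0, -0.0, -0.007], [0.007, -0.003, 1.0], [-0.0, -1.0, -0.003]]
wrist_force: [-0.0, 0.6, 1.0]
grip_width: 85.7
```

```bash
python3 snap.py wrist 3
```

```text
2.65 [584.13632411 -42.44433449 111.13336748] 85.67519081529967
```

View pics/wrist3.png

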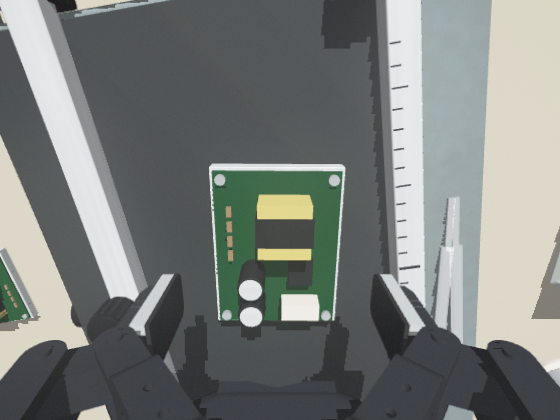

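The board (columns 210–344) is centred between the pads (182–372) and parallel to them. I'll descend with the fingers open.

>>> servo_tool --plan '[[[0,-0.0027,-0.05,-0.0005,1],[0,-0.0027,-0.078,-0.0005,1],[0,-0.0027,-0.085,-0.0005,1],[0,-0.0027,-0.086,-0.0005,1]]]'

```text
time: 3.1
ee_pos: [587.7, -45.2, 63.7]
tool_rot: [[1.0, 0.007, -0.003], [0.003, -0.004, 1.0], [0.007, -1.0, -0.004]]
wrist_force: [-1.1, -0.7, 0.4]
grip_width: 85.8
```

```bash
python3 snap.py wrist 4;python3 snap.py side 4;python3 -c "
import cv2
a=cv2.imread('pics/side4.png')[150:290,225:395];cv2.imwrite('pics/side4c.png',cv2.resize(a,None,fx=4,fy=4,interpolation=cv2.INTER_CUBIC))"
```

```text
3.1 [587.68587839 -45.24575007  63.70480664] 85.76488751720483
3.15 [587.85821926 -45.21508672  63.86915499] 85.40657151763914
```

View pics/wrist4.png

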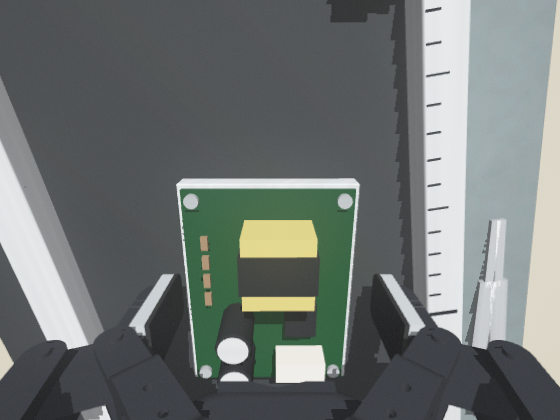

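View pics/side4c.png

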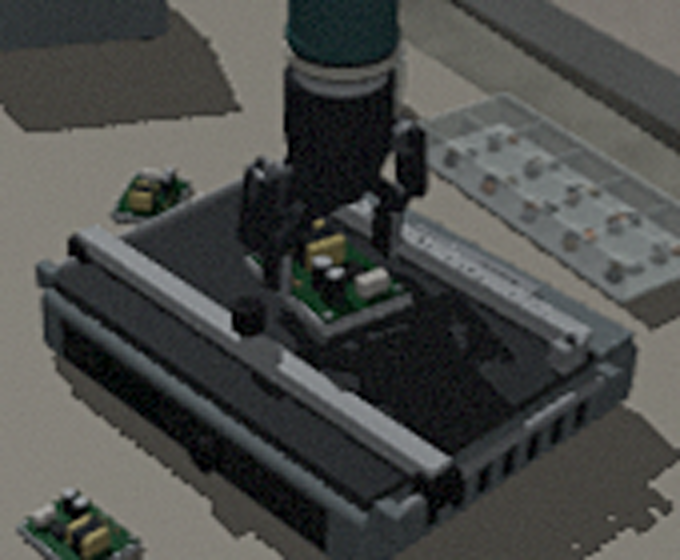

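```bash
python3 -c "
from bench import status
s=status.sense()
for k in ['joints','joint_vel','effort','wrist_force','torque','ee_pos']:print(k,s[k])"
```

```text
joints [-0.11704169  0.25695961  1.94523862 -0.00396358  0.931294   -0.1174244 ]
joint_vel [ 0.00080544  0.00115627  0.00064453 -0.00030071 -0.0029919   0.00038041]
effort [-1.03312448e-02 -4.48865354e+01 -3.06414521e+01 -1.43313283e-02
 -1.92520232e-02 -2.78073840e-04]
wrist_force [-0.1326118  -0.33696078 -0.27949863]
torque [ 0.01213822 -0.03207584 -0.01559401]
ee_pos [587.89661718 -45.16623198  63.95785642]
```

>>> servo_tool --plan '[[[-0.0063,0.002,-0.004,0,1],[-0.0063,0.002,-0.004,0,1],[-0.0063,0.002,-0.004,0,1]]]'

```text
time: 3.5
ee_pos: [584.4, -44.0, 62.2]
tool_rot: [[1.0, 0.009, -0.003], [0.003, -0.004, 1.0], [0.009, -1.0, -0.004]]
wrist_force: [-0.2, 0.0, -0.9]
grip_width: 85.2
```

>>> servo_tool --plan '[[[0,0,-0.004,0,1],[0,0,-0.004,0,1],[0,0,-0.004,0,1]]]'

```text
time: 3.8
ee_pos: [584.2, -43.9, 59.6]
tool_rot: [[1.0, 0.008, -0.003], [0.003, -0.004, 1.0], [0.008, -1.0, -0.004]]
wrist_force: [0.2, 0.1, -0.3]
grip_width: 85.7
```

>>> servo_tool --plan '[[[0,0,0,0,0.95],[0,0,0,0,0.9],[0,0,0,0,0.86],[0,0,0,0,0.84],[0,0,0,0,0.84]]]'

```text
time: 4.3
ee_pos: [584.3, -43.9, 60.3]
tool_rot: [[1.0, 0.008, -0.003], [0.003, -0.004, 1.0], [0.008, -1.0, -0.004]]
wrist_force: [-2.8, 0.9, 4.7]
grip_width: 73.0
```

>>> servo_tool --plan '[[[0,0,0,0,0.8],[0,0,0,0,0.8],[0,0,0,0,0.8]]]'

```text
time: 4.6
ee_pos: [584.3, -43.9, 60.4]
tool_rot: [[1.0, 0.008, -0.003], [0.003, -0.004, 1.0], [0.008, -1.0, -0.004]]
wrist_force: [-1.1, 0.1, 1.6]
grip_width: 72.5
```

>>> servo_tool --plan '[[[-0.001,-0.008,0,0.005,0.8],[-0.0015,-0.016,0,0.01,0.8],[-0.002,-0.025,0,0.016,0.8],[-0.0033,-0.033,0,0.022,0.8],[-0.0033,-0.0335,0,0.0248,0.8]]]'

```text
time: 5.1
ee_pos: [582.4, -64.1, 60.4]
tool_rot: [[0.987, 0.009, -0.158], [0.158, -0.003, 0.987], [0.008, -1.0, -0.004]]
wrist_force: [0.5, 2.1, 1.6]
grip_width: 72.6
```

```bash
python3 snap.py wrist 5; python3 -c "
from bench import status
s=status.sense();print(s['ee_pos'],s['tool_rot'],s['wrist_force'])"
```

```text
5.1 [582.4408595  -64.11490772  60.39567599] 72.56590149063345
[582.42892297 -64.10084246  60.37538801] [[ 0.9872769   0.00890325 -0.158761  ]
 [ 0.15879117 -0.00278652  0.98730826]
 [ 0.00834786 -0.99995648 -0.00416482]] [0.21155132 1.06675926 0.70669584]
```

View pics/wrist5.png

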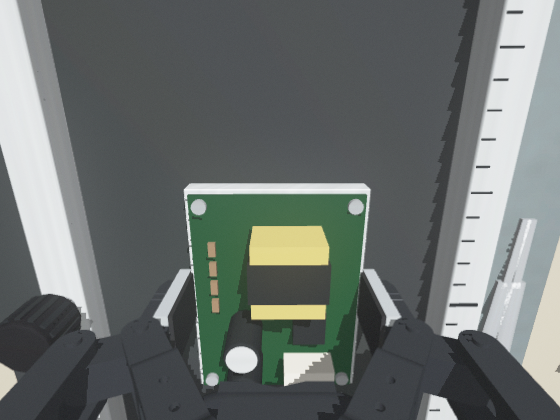

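The board was held and turned with the tool, and is now parallel to the rail. I'll release it and lift.

>>> servo_tool --plan '[[[0,0,0,0,0.92],[0,0,0,0,1],[0,0,0,0,1],[0,0,0,0,1]]]'

```text
time: 5.55
ee_pos: [582.4, -64.1, 60.3]
tool_rot: [[0.987, 0.009, -0.159], [0.159, -0.003, 0.987], [0.008, -1.0, -0.004]]
wrist_force: [0.2, -0.8, 0.1]
grip_width: 85.5
```

>>> servo_tool --plan '[[[0,0,0.05,0,1],[0,0,0.13,0,1],[0,0.02,0.21,0,1],[0,0.03,0.28,0,1],[0,0.03,0.28,0,1]]]'

```text
time: 6.05
ee_pos: [587.2, -45.9, 237.1]
tool_rot: [[0.987, 0.023, -0.159], [0.159, -0.004, 0.987], [0.022, -1.0, -0.008]]
wrist_force: [-0.1, 0.4, 0.7]
grip_width: 85.4
```

```bash
python3 snap.py wrist 6; python3 -c "
import cv2
a=cv2.imread('pics/wrist6.png')
print(a.shape)
cv2.imwrite('pics/w6a.png',cv2.resize(a[90:310,170:430],None,fx=2.7,fy=2.7,interpolation=cv2.INTER_CUBIC))"
```

```text
6.05 [587.19372765 -45.91572293 237.08186011] 85.38231478191177
(420, 560, 3)
```

View pics/wrist6.png

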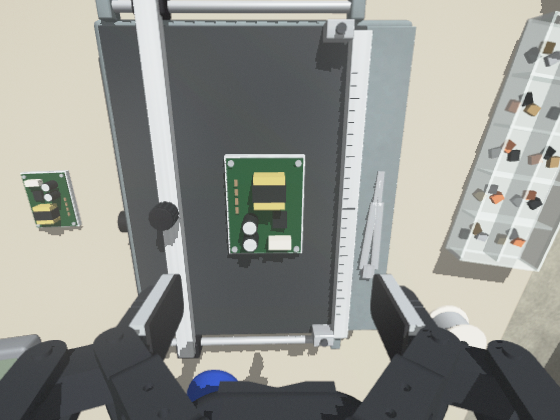

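View pics/w6a.png

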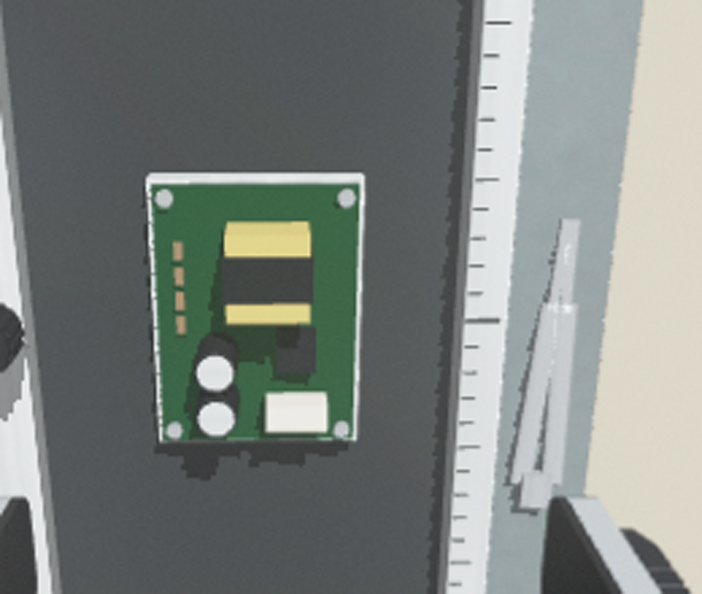

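```bash
cat > m6.py <<'E'
from h import *
import pickle
np.set_printoptions(precision=1,suppress=True)
W=model('wrist',pickle.load(open('pics/wrist6.pkl','rb')))
c=lambda u,v:(170+(u+.5)/2.7-.5,90+(v+.5)/2.7-.5)
th=.159;R=np.array([[np.cos(th),np.sin(th)],[-np.sin(th),np.cos(th)]])
st=lambda P:R@P[:2]-np.array([552.7,-155.5])
for n,p,z in [('TL',c(147,175),66),('TR',c(364,175),66),('BR',c(357,441),76),('BL',c(160,441),76),('tick',c(470,320),82),('railA',c(484,0),82),('railB',c(446,590),82),('Rstop',(314,326),66),('Lstop',(330,40),86),('knob',(163,216),106.5)]:
    print(n,st(onz(W,p,z)))
E
python3 m6.py
```

```text
TL [-26.1  48.7]
TR [50.2 48.5]
BR [ 49.4 -50.5]
BL [-24.9 -49.8]
tick [87.7 -0.3]
railA [ 84.7 106.2]
railB [  85.8 -113.1]
Rstop [  66.9 -148.5]
Lstop [ 65.8 143.3]
knob [-76.4   1.9]
```

The board is square and lies within about 1 mm of the middle: its edges are at stage y +48.6 and -50.2, against -0.3 for the tick. Next I go behind the knob with the fingers shut.

>>> servo_tool --plan '[[[-0.07,-0.02,-0.02,0,0.3],[-0.14,-0.04,-0.04,0,0],[-0.21,-0.06,-0.06,0,0],[-0.225,-0.065,-0.1,0,0],[-0.225,-0.065,-0.16,0,0]]]'

```text
time: 6.6
ee_pos: [449.0, -85.7, 136.8]
tool_rot: [[0.987, 0.02, -0.158], [0.158, -0.005, 0.987], [0.019, -1.0, -0.008]]
wrist_force: [1.4, 0.5, 0.6]
grip_width: 12.1
```

```bash
python3 snap.py wrist 7;python3 snap.py side 7;python3 -c "
import cv2
a=cv2.imread('pics/side7.png')[120:300,195:395];cv2.imwrite('pics/side7c.png',cv2.resize(a,None,fx=3.3,fy=3.3,interpolation=cv2.INTER_CUBIC))"
```

```text
6.6 [448.99266764 -85.7328269  136.80853301] 12.11058761214837
6.65 [444.39297109 -84.31348595 129.55892354] 4.653783758553314
```

View pics/wrist7.png

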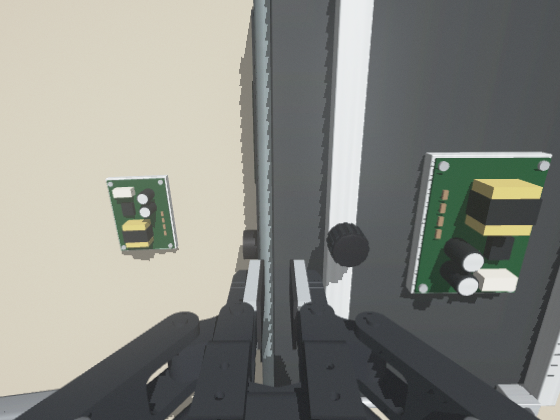

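View pics/side7c.png

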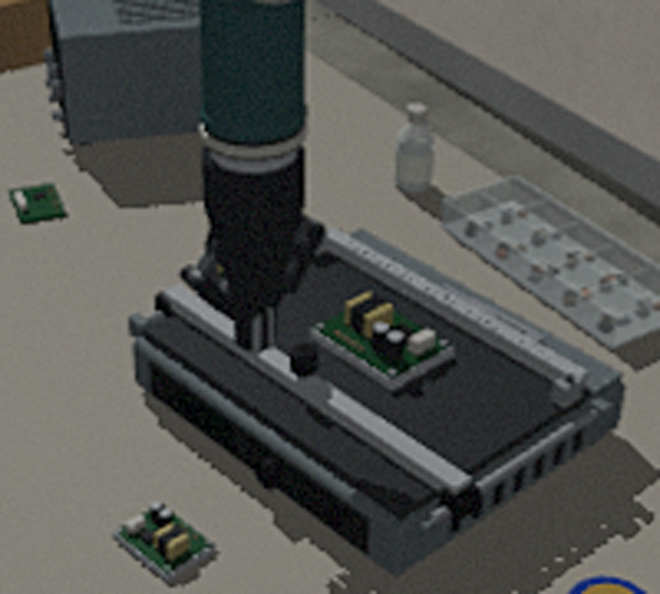

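>>> servo_tool --plan '[[[0,0,-0.03,0,0],[0,0,-0.06,0,0],[0,0,-0.06,0,0],[0,0,-0.06,0,0]]]'

```text
time: 7.1
ee_pos: [444.6, -84.0, 95.6]
tool_rot: [[0.987, 0.005, -0.159], [0.159, -0.001, 0.987], [0.005, -1.0, -0.002]]
wrist_force: [1.1, 0.4, 0.5]
grip_width: 0.6
```

>>> servo_tool --plan '[[[0.012,-0.003,-0.004,0,0],[0.024,0,-0.004,0,0],[0.036,0.002,-0.004,0,0],[0.045,0.0035,-0.004,0,0],[0.05,0.0043,-0.004,0,0]]]'

```text
time: 7.6
ee_pos: [475.1, -81.4, 93.5]
tool_rot: [[0.987, 0.005, -0.159], [0.159, -0.001, 0.987], [0.005, -1.0, -0.002]]
wrist_force: [-2.0, -1.0, 2.2]
grip_width: 0.0
```

>>> servo_tool --plan '[[[0.0133,0.0021,0,0,0],[0.0267,0.0043,0,0,0],[0.04,0.0064,0,0,0],[0.0533,0.0085,0,0,0],[0.0667,0.0107,0,0,0]]]'

```text
time: 8.1
ee_pos: [515.2, -74.6, 93.1]
tool_rot: [[0.987, 0.003, -0.159], [0.159, -0.001, 0.987], [0.003, -1.0, -0.001]]
wrist_force: [-5.0, -0.4, 2.7]
grip_width: 0.2
```

```bash
python3 snap.py wrist 8
```

```text
8.1 [515.19573228 -74.6402729   93.14492097] 0.24609989791984893
```

View pics/wrist8.png

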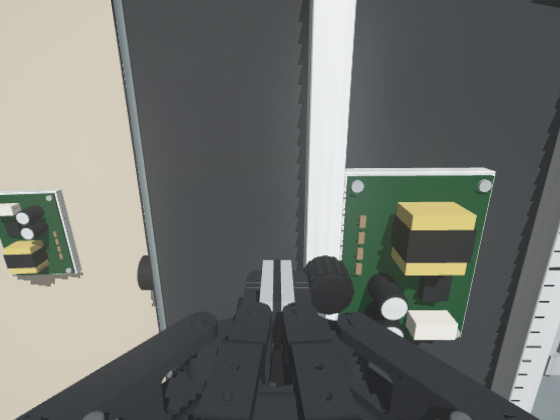

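>>> servo_tool --plan '[[[0.01,0.0016,0,0,0],[0.02,0.0032,0,0,0],[0.03,0.0048,0,0,0],[0.038,0.006,0,0,0],[0.044,0.007,0,0,0]]]'

```text
time: 8.65
ee_pos: [543.3, -70.2, 93.2]
tool_rot: [[0.987, 0.005, -0.159], [0.159, -0.001, 0.987], [0.005, -1.0, -0.001]]
wrist_force: [-4.2, 0.7, 0.5]
grip_width: 0.6
```

```bash
python3 snap.py wrist 9; python3 snap.py top 9; python3 -c "
import cv2
a=cv2.imread('pics/top9.png')[120:280,225:425];cv2.imwrite('pics/top9c.png',cv2.resize(a,(750,600),interpolation=cv2.INTER_CUBIC))"
```

```text
8.65 [543.29600109 -70.18959102  93.23336284] 0.6305685024260912
8.7 [543.9172202  -70.16979706  93.33620339] 0.18417328237330963
```

View pics/wrist9.png

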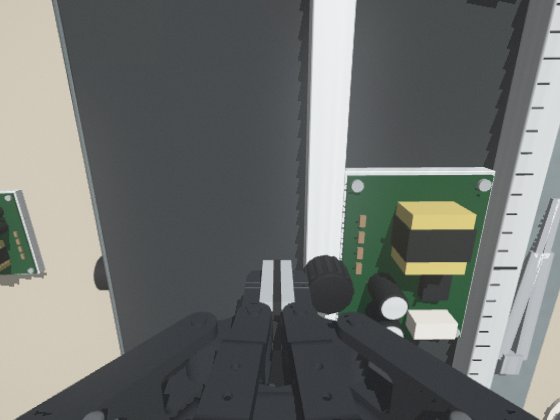

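View pics/top9c.png

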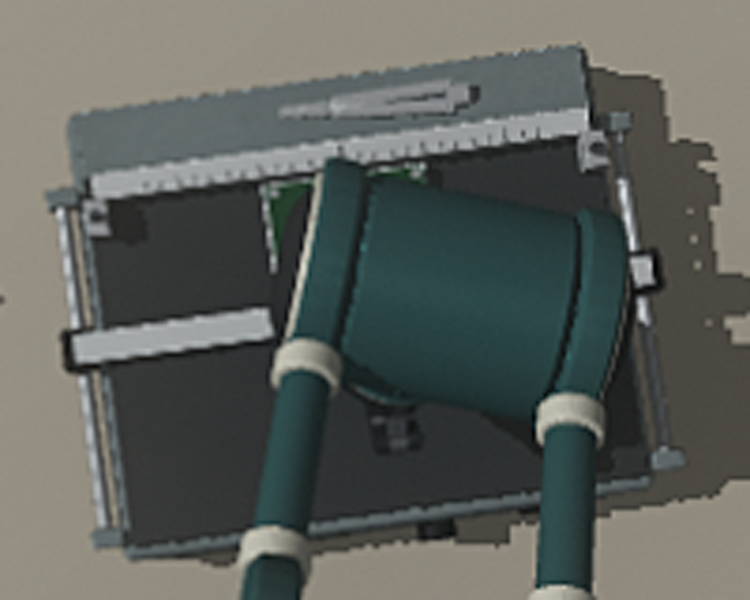

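>>> servo_tool --plan '[[[0.0015,0.0002,0,0,0],[0.003,0.0005,0,0,0],[0.0045,0.0007,0,0,0],[0.006,0.001,0,0,0]]]'

```text
time: 9.15
ee_pos: [547.2, -69.6, 93.3]
tool_rot: [[0.987, 0.006, -0.159], [0.159, -0.001, 0.987], [0.006, -1.0, -0.002]]
wrist_force: [-5.1, -0.6, 0.8]
grip_width: 0.0
```

```bash
python3 snap.py wrist 10;python3 -c "
import cv2
a=cv2.imread('pics/wrist10.png')[150:380,300:560];cv2.imwrite('pics/w10c.png',cv2.resize(a,None,fx=2.6,fy=2.6,interpolation=cv2.INTER_CUBIC))"
```

```text
9.15 [547.17011376 -69.60055635  93.2816577 ] 0.010627682949272226
```

View pics/w10c.png

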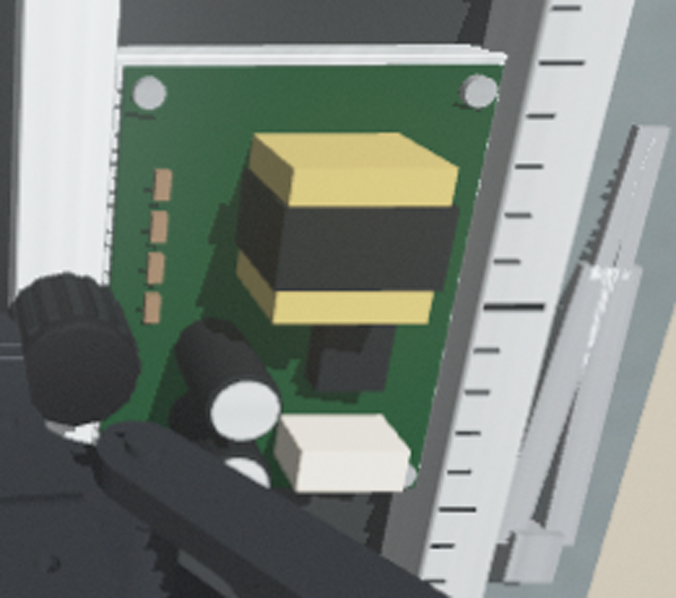

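>>> servo_tool --plan '[[[0.0012,0.0002,0,0,0],[0.0025,0.0004,0,0,0]]]'

```text
time: 9.4
ee_pos: [547.9, -69.4, 93.1]
tool_rot: [[0.987, 0.004, -0.159], [0.159, -0.001, 0.987], [0.004, -1.0, -0.001]]
wrist_force: [-8.2, 0.5, 2.6]
grip_width: -0.0
```

>>> servo_tool --plan '[[[0.001,0.0002,0,0,0],[0.002,0.0003,0,0,0]]]'

```text
time: 9.6
ee_pos: [547.9, -69.4, 93.1]
tool_rot: [[0.987, 0.001, -0.159], [0.159, -0.001, 0.987], [0.001, -1.0, -0.001]]
wrist_force: [-8.4, -0.8, 4.9]
grip_width: 0.0
```

>>> servo_tool --plan '[[[0.002,0.0003,0,0,0],[0.004,0.0006,0,0,0]]]'

```text
time: 9.8
ee_pos: [548.0, -69.4, 93.0]
tool_rot: [[0.987, -0.004, -0.16], [0.16, -0.001, 0.987], [-0.004, -1.0, -0.001]]
wrist_force: [-12.5, -1.3, 7.7]
grip_width: 0.3
```

```bash
python3 snap.py wrist 11;python3 -c "
import cv2
a=cv2.imread('pics/wrist11.png')[150:380,300:560];cv2.imwrite('pics/w11c.png',cv2.resize(a,None,fx=2.6,fy=2.6,interpolation=cv2.INTER_CUBIC))"
```

```text
9.8 [548.04879038 -69.3507499   92.99756056] 0.2814624026194499
```

View pics/w11c.png

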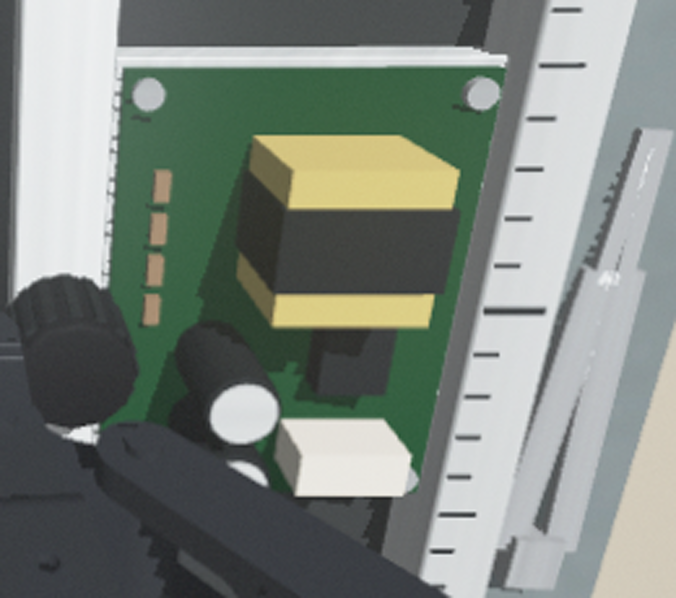

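The force rises to 12.5 N with no further travel, so the bar is snug. I'll back off and look.

>>> servo_tool --plan '[[[-0.012,-0.002,0,0,0],[-0.03,-0.005,0,0,0],[-0.05,-0.008,0.02,0,0],[-0.05,0,0.08,0,0],[-0.05,0.03,0.16,0,0]]]'

```text
time: 10.35
ee_pos: [516.0, -52.5, 186.6]
tool_rot: [[0.987, -0.007, -0.158], [0.158, -0.001, 0.987], [-0.007, -1.0, -0.0]]
wrist_force: [1.2, -0.6, -0.1]
grip_width: 0.3
```

>>> servo_tool --plan '[[[0.02,0.03,0.08,0,1],[0.06,0.06,0.11,0,1],[0.07,0.06,0.11,0,1],[0.07,0.06,0.11,0,1],[0.07,0.06,0.11,0,1]]]'

```text
time: 10.85
ee_pos: [556.8, -16.9, 250.9]
tool_rot: [[0.987, -0.01, -0.158], [0.158, -0.001, 0.987], [-0.01, -1.0, 0.0]]
wrist_force: [-0.2, -0.3, 0.1]
grip_width: 72.3
```

```bash
python3 snap.py wrist 12;python3 -c "
import cv2
a=cv2.imread('pics/wrist12.png');cv2.imwrite('pics/w12c.png',cv2.resize(a[100:330,190:450],None,fx=2.6,fy=2.6,interpolation=cv2.INTER_CUBIC))"
```

```text
10.85 [556.77970531 -16.86586746 250.8983086 ] 72.26974127145444
```

View pics/wrist12.png

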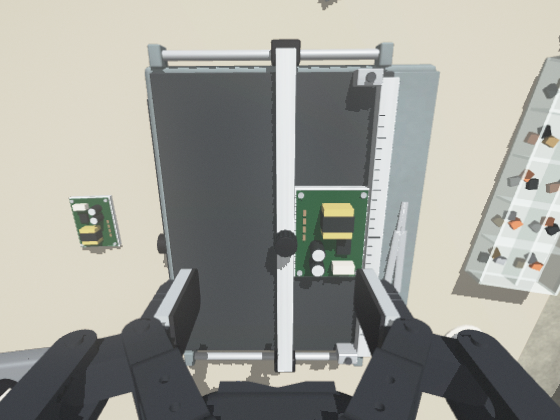

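View pics/w12c.png

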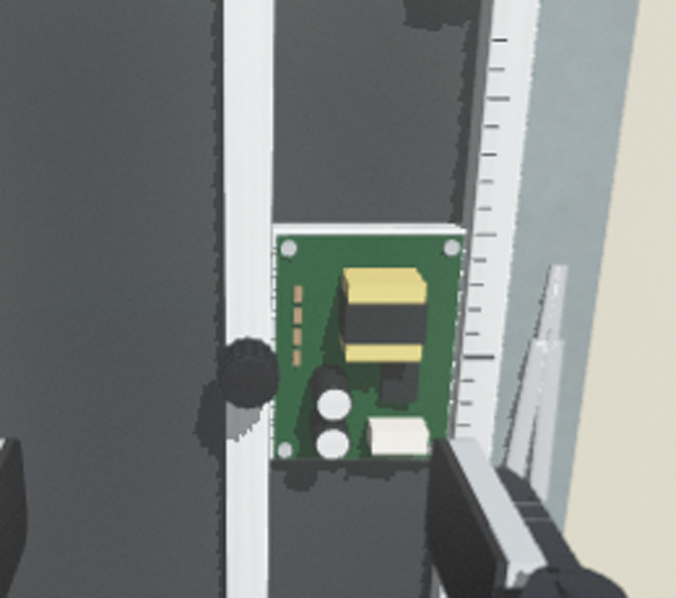

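```bash
python3 - <<'E'
from h import *
import pickle
np.set_printoptions(precision=1,suppress=True)
W=model('wrist',pickle.load(open('pics/wrist12.pkl','rb')))
c=lambda u,v:(190+(u+.5)/2.6-.5,100+(v+.5)/2.6-.5)
th=.159;R=np.array([[np.cos(th),np.sin(th)],[-np.sin(th),np.cos(th)]])
st=lambda P:R@P[:2]-np.array([552.7,-155.5])
for n,p,z in [('TLb',c(273,224),66),('TL',c(275,234),76),('TR',c(465,234),76),('BL',c(270,459),76),('BR',c(448,461),76),('tick',c(465,357),82),('railA',c(492,0),82),('railB',c(455,430),82),('barback',c(273,0),80.5),('barback',c(268,590),80.5),('knobtop',c(250,381),106.5),('Rstop b',(338,345),66),('Lstop bot',(356,83),66)]:
    print(n,st(onz(W,p,z)))
E
```

```text
TLb [11.1 49.2]
TL [11.4 47.9]
TR [83.9 48. ]
BL [ 11.1 -49.8]
BR [ 85.5 -50.2]
tick [86.7 -0.4]
railA [ 84.1 132.7]
railB [ 85.5 -32.5]
barback [  9.  132.8]
barback [  11. -112.]
knobtop [1.8 0.3]
Rstop b [  66.9 -149.5]
Lstop bot [ 66.  147.3]
```

The last view shows the board centred and square, touching both the rail and the bar, with the robot clear. I'll hand it in.

```bash
python3 -c "
from bench import env,status
print(env.close_job());print(status.sense()['time'])"
```

```text
the job is handed in; nothing more can be done
None
the job is handed in; nothing more can be done
```

The power board is in place and I handed the job in at about 11 s of the 48 s. The interface gives no verdict, so the result rests on my last camera measurements.

**What I did:** I gripped the board by its slab, turned it square to the rail (about 0.155 rad) and slid it to the middle. After releasing it, I pushed the clamp bar up by its knob with the fingers shut. I stopped when it no longer moved and the push force had risen from about 5 N to 12.5 N. Then I backed the arm well clear.

**Last checks (wrist camera, stage frame):**

| Check | Measured | Required |
|---|---|---|
| Board centre along the rail (y) | about -1 mm | within ±6 mm |
| Middle, from end stops / rail tick | -1.1 mm / -0.4 mm | 0 |
| Squareness to the rail | within about 0.01 rad | within 0.05 rad |
| Far edge of board (x) | 84–85.5 mm, rail at 85 mm | within about 4 mm |
| Clamp bar travel | 0.094–0.096 m | 0.0915–0.099 m |

- **Left alone:** the arm never touched the tweezers, the small board or the tip cleaner.
- **Disagreement:** single readings differed by 1–2 mm, and the view of one board corner was partly hidden by a finger. All values still fell well inside the limits.
- **Tool tilt:** the tool leaned by up to about 0.02 rad during some moves, with no visible effect.

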